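Load the ice crusher and hold its bayonet lid home

ROBOT

A 7-joint arm with a two-finger parallel gripper is mounted at the origin on the work surface. World frame = base frame: x ahead of the robot, y to its left, z up, the work surface at z = 0. Lengths are in m, angles in rad, forces in N, time in s.
With the tool pointing down it reaches from about 0.425 to 0.875 m from the base axis. Payload 4.7 kg.
Tool frame: the origin (TCP) lies midway between the tips of the shut fingers; the grasp point (between the pads) lies 19 mm behind it; z points along the fingers, y is the direction in which the jaws open and shut (so a half turn about z gives the same grasp; the last joint's range is limited). The gripper opens to 87 mm and grips with 3 to 60 N. Pads are 19 mm wide; open, the fingers measure 117 mm over their backs; the gripper's body (75 mm by 190 mm) begins 51 mm behind the grasp point.
Start: joints at [1.134, 0.321, -0.07, 1.45, 0.023, 1.371, -0.057], TCP at [0.283, -0.585, 0.223] pointing down, gripper open.
Joint ranges: [-2.86, 2.86], [-0.3, 2.09], [-1.38, 1.24], [0.06, 2.45], [-1.56, 4.7], [0.09, 2.05], [-2.69, 2.69]. Speed limits (rad/s): [2.57, 2.57, 3.14, 3.14, 3.14, 3.14, 3.14].

INTERFACE

Orientations are given as a rotation vector (axis times angle).
In Python, from bench import get_state, eyes, job gives the robot as it stands. The module is installed in compiled form; this text tells all that it offers.
- The arm moves only by the shell command python3 -m jog 'ROWS' [FORCE]. ROWS is JSON, a list that holds one entry, the list of rows, each a list of 5 numbers: the opening, from 0 (shut) to 1 (fully open), then the shift along the tool's x, y, z in units of 40 mm (1.0 is 40 mm), then the turn about the tool's z in units of 5 degrees (1.0 is 5 degrees). In form: [[[jaw, dx, dy, dz, turn], ...]]. A call has 1 to 10 rows; each row shifts and turns the commanded pose from where the row before left it, along the tool's axes as they then stand; what a row does not reach is not made up. A row lasts 1/8 s, in which the tool goes at most 62.5 mm and 10.7 degrees, less where a joint would pass 70% of its speed; a pose out of reach is approached as far as the arm can. A call is refused whole if a number of a shift passes 1 or a number of a turn 1, either way. A call with a gripper value outside its range is refused whole. The fingers move at their own pace and stop on an object; FORCE is the grip in N (left out, the last holds). Time passes only in rows, so rows that do not move let the fingers close. It gives the time, the measured TCP pose, the force and the opening at its end, in the units of the state.
- get_state(): the state, without advancing time (a new reading comes with each control period).
- eyes.get_image(name): name is "scene" or "top" or "wrist"; returns (picture, depth): 420x560x3 uint8, red, green, blue; 420x560 float32, m along the optical axis (not along the pixel's ray), 0 where there is no reading.
- eyes.camera_params(name): a dict with "camera_matrix" (3x3 intrinsics, pixels), "k1" (the pictures are not rectified: a ray, as slopes to the right and down, at radius r is drawn at 1 + k1 r^2 times it, then the intrinsics apply), "pose" (4x4, takes a point from camera to world coordinates); the wrist camera has in their place "mount" (4x4, takes a point from camera to tool coordinates, whose origin is the TCP and whose axes are the flange's). Camera axes: x right, y down, z forward; pixel columns grow to the right and rows downward; lengths in m; the calibration is good to about 2 mm. A picture is of the moment at which its call begins: read the wrist's pose just before it. camera_params takes no time and is no camera call.
- job.close_job(): hands the job in, once; it reports no verdict.
The state is a dict: "time": time; "joint_positions": joint angles; "qd": joint speeds; "joint_torque": joint torques, N m; "position": TCP position; "tool_rot": TCP orientation; "ft_force": force on the tool from outside, world axes, zero at the start; "torque": the same for the moment, N m; "grip_width": opening from 0.0 (shut) to 1.0 (fully open).
Only numpy, scipy, OpenCV 4.12 (cv2) and the standard library are available. Lean on these libraries where they do the work, as an engineer would, in place of code of your own. Each camera call takes 0.05 s, during which the arm holds its last target. There are 200 camera calls.

TASK

Use the scoop, not the fingers, to bring at least three ice cubes from the pan into the ice crusher, and set the scoop back down flat on the counter. Then fit the crusher's lid with its lugs in the two slots, push it down against the spring and twist it a quarter turn clockwise (seen from above); the spring would turn it back, so finish while still gripping the lid and holding it there. Leave the other things on the counter alone.

Things in the scene. Friction and masses are not known exactly. Their poses are not given: they have to be found in the camera images.
- crusher: Ice crusher, fixed: dark red open drum, 156 mm wide, 135 mm tall, low black control block on its -x side (to 90 mm from the axis, 22 mm tall); chamber 94 mm wide, floor 28 mm up. Origin: centre of its underside. Under the steel top collar is a sprung ring (top 11 mm below the mouth, inner radius 47 mm) whose two dogs meet the lid's lugs after some 6 degrees of free clockwise turn.
- crusher_mouth (a point): centre of the crusher's mouth, level with the collar's top, z up: an opening 98 mm in diameter in a collar 8 mm thick, with two slots 26 mm wide, out to 62 mm from the centre, along this frame's +x and -x, marked by yellow blocks. The lid's lugs go down through the slots, then turn under the collar.
- chamber (a point): centre of the crusher's chamber, on its axis, 73 mm below crusher_mouth; cubes lying in the chamber are within 50 mm of it
- press (a joint): how far the crusher's sprung ring is pushed down, in m: 0 at rest, 0.012 at the stop; the spring pushes 3 N at rest, 9 N at the stop. From 0.005 on the lid's lugs clear the underside of the collar.
- turn (a joint): how far the lid's lugs have turned the crusher's ring, in rad, clockwise from above: 0 at rest, 1.6 at the stop; a spring turns it back (0.02 N m at rest, 0.1 N m at the stop). Nothing latches it.
- lid_grip (a point): gripping point of the crusher's lid, on its axis, 48 mm above its underside, z up: on a black bar grip 22 mm thick (y), 75 mm long (x), 36 mm tall (26 to 62 mm above the underside). Lugs resting unpressed on the ring, this point is 27 mm above crusher_mouth; at 18 mm above it the ring is pushed in 9 mm. Either way round fits.
- lid: Crusher lid, loose, about 0.2 kg: dark red disc 86 mm wide (10 to 26 mm up) over a black plug 80 mm wide, 10 mm tall; two steel lugs with yellow tips along +x and -x, parallel to the bar grip, to 57 mm from the axis, 14 mm wide, 10 to 18 mm up. Origin: centre of its underside, axes as lid_grip.
- scoop_grip (a point): gripping point on the scoop's black handle, 80 mm above the counter. x points towards the scoop's open mouth, z up out of the bowl. From this point the centre of the bowl's underside is at x +67 mm, z -80 mm, the front lip at x +109 mm, z -80 mm.
- scoop: Ice scoop, loose, about 0.12 kg: steel box 84 mm long (x), 84 mm wide (y), 30 mm tall, sheet 2.5 mm, floor thinned to 0.8 mm at the lip, open at the top and at the mouth (+x). Handle: straight bar 18 mm wide (y), 22 mm deep, 92 mm long, rising backwards from the back wall at 65 degrees. Origin: centre of its underside, axes as scoop_grip.
- pan: Shallow steel ice pan, fixed, 268 mm (x) by 106 mm (y) by 36 mm tall outside, walls and floor 4 mm thick; origin at the centre of its underside. The ice lies in the half towards its +x end; the -x half starts empty.
- ice0: pale blue rounded ice cube, 26 mm, 16 g, slippery; origin at its centre
- ice1: pale blue rounded ice cube, 26 mm, 16 g, slippery; origin at its centre
- ice2: pale blue rounded ice cube, 26 mm, 16 g, slippery; origin at its centre
- ice3: pale blue rounded ice cube, 26 mm, 16 g, slippery; origin at its centre
- ice4: pale blue rounded ice cube, 26 mm, 16 g, slippery; origin at its centre
- demitasse: white espresso cup, 66 mm wide, 55 mm tall; origin at the centre of its underside; leave it alone
- tamper: steel coffee tamper, 58 mm wide, 80 mm tall; origin at the centre of its underside; leave it alone
- milk_jug: steel milk jug with a handle, 84 mm wide, 100 mm tall; origin at the centre of its underside; leave it alone
- tea_tin: green tea tin, 64 mm wide, 70 mm tall; origin at the centre of its underside; leave it alone
- paper_cup: brown paper cup, 80 mm wide, 95 mm tall; origin at the centre of its underside; leave it alone
- sugar_jar: glass jar with a red cap, 80 mm wide, 100 mm tall; origin at the centre of its underside; leave it alone

How it is judged:
By the outcome, as a careful person would: the job done as asked, in the order asked, and still so for the second after the job is handed in, while the arm keeps its last pose, push and grip.
It also fails if it takes over 72 s, if anything falls off the work surface, if the arm or the gripper's body presses on something with over 40 N, if the wrist force passes 120 N, or if a joint passes its speed limit or range.

## Working session

There is one attempt and no reset: what is moved stays moved. The work goes in short steps, Python scripts to look and compute and a shell command to move; the robot and the scene stay as the last step left them, time stands still between calls to the robot, and variables do not carry over. Pictures are saved under pics/ and viewed, about 8 in all and at most 12, crops included, and the job is handed in when it is done.

```bash
mkdir -p pics
cat > h.py <<'E'
import numpy as np, cv2
from scipy.spatial.transform import Rotation as R
from bench import get_state, eyes, job
def T(s):
    M=np.eye(4); M[:3,:3]=R.from_rotvec(s["tool_rot"]).as_matrix(); M[:3,3]=s["position"]; return M
def grab(name,fn=None):
    s=get_state(); im,d=eyes.get_image(name); p=eyes.camera_params(name)
    P=np.array(p["pose"]) if "pose" in p else T(s)@np.array(p["mount"])
    if fn: cv2.imwrite(fn,im[:,:,::-1])
    np.savez("%s.npz"%name,im=im,d=d,P=P,K=np.array(p["camera_matrix"]),k1=p["k1"])
    return im,d
def cloud(name):
    z=np.load("%s.npz"%name); K,k1,P,d=z["K"],float(z["k1"]),z["P"],z["d"]
    v,u=np.mgrid[:d.shape[0],:d.shape[1]]
    x=cv2.undistortPoints(np.stack([u,v],-1).reshape(-1,1,2).astype(float),K,np.array([k1,0,0,0.])).reshape(d.shape+(2,))
    c=np.dstack([x*d[...,None],d]); w=c@P[:3,:3].T+P[:3,3]; w[d==0]=np.nan
    return z["im"],w
def proj(name,X):
    z=np.load("%s.npz"%name); Pi=np.linalg.inv(z["P"])
    return cv2.projectPoints(np.asarray(X,float).reshape(-1,3),cv2.Rodrigues(Pi[:3,:3])[0],Pi[:3,3],z["K"],np.array([float(z["k1"]),0,0,0]))[0][:,0]
E
python3 - <<'E'
from h import *
s=get_state(); print(s)
a,_=grab("top"); b,_=grab("scene")
cv2.imwrite("pics/top0.png",cv2.resize(a,(784,588))[:,:,::-1]); cv2.imwrite("pics/scene0.png",cv2.resize(b,(784,588))[:,:,::-1])
for n in("top","scene"):
    z=np.load(n+".npz"); print(n,z["P"].round(3).tolist(),z["K"].round(1).tolist(),z["k1"])
print(eyes.camera_params("wrist"))
E
```

```text
{'time': 0.0, 'joint_positions': array([ 1.13411605,  0.32179465, -0.07007152,  1.45164785,  0.02255565,
        1.37080102, -0.05688931]), 'qd': array([ 0.00094714,  0.00038663,  0.00017957,  0.00161365, -0.00138532,
        0.00103105, -0.00014489]), 'joint_torque': array([ 1.52195648e-04, -4.91282701e+01, -4.04270198e-01, -3.12522376e+01,
       -6.42093318e-02,  4.38585004e-02,  1.80619727e-04]), 'position': array([ 0.2829095 , -0.58459901,  0.22149343]), 'tool_rot': array([-3.06036742e+00, -7.01730389e-01,  7.43479204e-04]), 'ft_force': array([0.50603505, 0.06331357, 0.28114553]), 'torque': array([-0.00148068, -0.04964963,  0.00492164]), 'grip_width': 0.9972712311886586}
top [[0.016, -0.982, 0.19, 0.351], [-1.0, -0.019, -0.012, 0.046], [0.016, -0.19, -0.982, 1.101], [0.0, 0.0, 0.0, 1.0]] [[378.9, 0.0, 277.6], [0.0, 378.9, 204.6], [0.0, 0.0, 1.0]] -0.09891405286613511
scene [[0.576, 0.639, -0.509, 1.13], [0.817, -0.451, 0.358, -0.396], [-0.001, -0.622, -0.783, 0.976], [0.0, 0.0, 0.0, 1.0]] [[423.4, 0.0, 278.7], [0.0, 423.4, 210.3], [0.0, 0.0, 1.0]] 0.012526084593495565
{'camera_matrix': array([[290.52684283,   0.        , 276.02591838],
       [  0.        , 290.52684283, 211.75192038],
       [  0.        ,   0.        ,   1.        ]]), 'k1': -0.04886596216825326, 'mount': array([[-4.11031122e-04, -9.70641359e-01, -2.40531046e-01,
         6.48496378e-02],
       [ 9.99999611e-01, -2.11149309e-04, -8.56773845e-04,
         1.93225268e-03],
       [ 7.80832165e-04, -2.40531304e-01,  9.70641067e-01,
        -1.62182087e-01],
       [ 0.00000000e+00,  0.00000000e+00,  0.00000000e+00,
         1.00000000e+00]])}
```

View pics/top0.png

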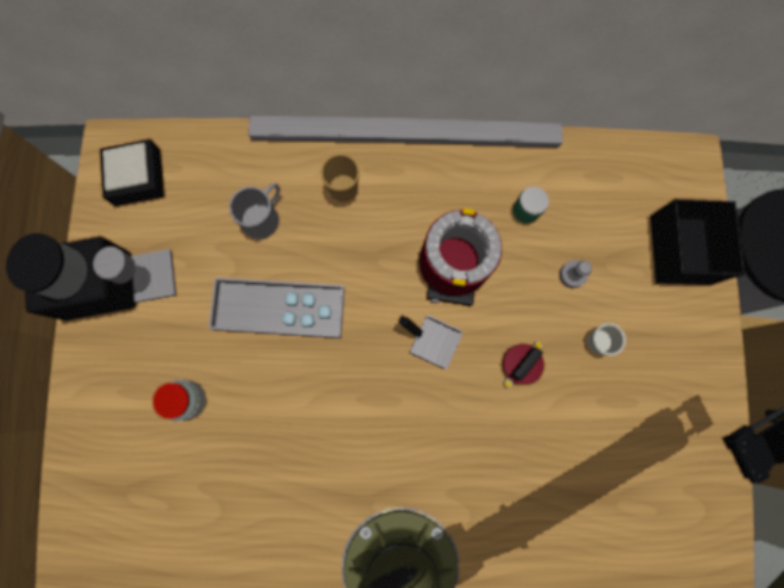

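View pics/scene0.png

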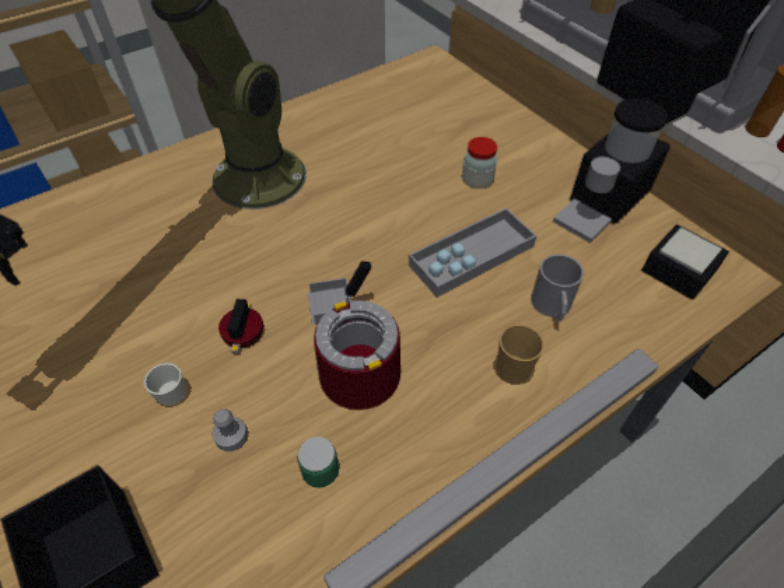

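Run:
```python
from h import *
for n,rois in (("top",dict(pan=(145,190,255,250),ice=(195,200,245,240),crush=(295,140,365,220),scoop=(280,220,335,268),lid=(355,238,392,282))),("scene",dict(pan=(288,148,388,212),crush=(220,210,292,292),scoop=(215,182,270,235),lid=(150,208,192,256)))):
    im,w=cloud(n)
    hsv=cv2.cvtColor(im,cv2.COLOR_RGB2HSV)
    for k,(a,b,c,d) in rois.items():
        p=w[b:d,a:c].reshape(-1,3); h=hsv[b:d,a:c].reshape(-1,3); col=im[b:d,a:c].reshape(-1,3).astype(int)
        f=lambda m:(k,n,m.sum(),p[m].mean(0).round(4) if m.sum() else None)
        print(k,n,"zmax",np.nanpercentile(p[:,2],[50,95,99]).round(3))
        if k=="ice":
            m=((col[:,2]-col[:,0])>15)&(col[:,2]>120)
            lab=np.zeros(((d-b),(c-a)),np.uint8); lab.ravel()[m]=255
            nn,L,st,ce=cv2.connectedComponentsWithStats(lab)
            for i in range(1,nn): 
                if st[i,4]>15: print(st[i,4],np.nanmean(p[L.ravel()==i],0).round(3),np.nanmax(p[L.ravel()==i][:,2]))
        if k in("crush","lid"):
            m=(h[:,0]>20)&(h[:,0]<35)&(h[:,1]>190)&(h[:,2]>100)
            lab=np.zeros(((d-b),(c-a)),np.uint8); lab.ravel()[m]=255
            nn,L,st,ce=cv2.connectedComponentsWithStats(lab)
            for i in range(1,nn):
                if st[i,4]>3: print(" yellow",st[i,4],np.nanmean(p[L.ravel()==i],0).round(4))
        if k=="crush":
            m=p[:,2]>0.125; 
            r=cv2.minEnclosingCircle(p[m][:,:2].astype(np.float32)); print(" circ",r,p[m].mean(0).round(4),np.median(p[m][:,2]))
        if k=="pan":
            m=(p[:,2]>0.028)&(p[:,2]<0.045); print(" rim",cv2.minAreaRect(p[m][:,:2].astype(np.float32)),np.median(p[m][:,2]))
        if k=="scoop":
            m=(p[:,2]>0.018)&(p[:,2]<0.036); print(" rim",cv2.minAreaRect(p[m][:,:2].astype(np.float32)))
            m=(h[:,2]<50)&(p[:,2]>0.04)
            for lo in np.arange(.03,.13,.015):
                q=m&(p[:,2]>lo)&(p[:,2]<lo+.015)
                if q.sum()>3: print("  handle",lo.round(3),q.sum(),p[q].mean(0).round(4))
        if k=="lid":
            m=(h[:,2]<60)&(p[:,2]>0.045); print(" bar",m.sum(),cv2.minAreaRect(p[m][:,:2].astype(np.float32)),p[m].mean(0).round(4))
            m=(h[:,1]>120)&((h[:,0]<8)|(h[:,0]>172))&(h[:,2]>50); print(" disc",m.sum(),cv2.minEnclosingCircle(p[m][:,:2].astype(np.float32)),np.median(p[m][:,2]))
```

```text
pan top zmax [0.003 0.034 0.038]
 rim ((0.5121043920516968, 0.2614174485206604), (0.2683134078979492, 0.10734324902296066), 87.82916259765625) 0.03436981629450142
ice top zmax [0.006 0.036 0.039]
70 [0.53  0.232 0.028] 0.03437987292887401
68 [0.529 0.197 0.028] 0.03616079187043364
67 [0.505 0.164 0.029] 0.035507235356252886
68 [0.49  0.235 0.028] 0.03326726407815017
70 [0.487 0.198 0.029] 0.03486857273056865
crush top zmax [0.026 0.137 0.139]
 yellow 31 [ 0.6886 -0.1165  0.1346]
 yellow 29 [ 0.5496 -0.0974  0.1338]
 circ ((0.6203181743621826, -0.10738971829414368), 0.0756484866142273) [ 0.618  -0.1057  0.1338] 0.13494565149079946
scoop top zmax [0.001 0.052 0.111]
 rim ((0.44899895787239075, -0.0638396218419075), (0.07917152345180511, 0.08425214886665344), 65.89970397949219)
  handle 0.045 13 [ 0.4619 -0.0251  0.0537]
  handle 0.06 15 [ 0.4641 -0.0202  0.0669]
  handle 0.075 18 [ 0.4675 -0.0134  0.083 ]
  handle 0.09 15 [ 0.4706 -0.0061  0.0974]
  handle 0.105 35 [0.4759 0.0021 0.1117]
lid top zmax [0.004 0.062 0.064]
 yellow 10 [ 0.443  -0.2756  0.0234]
 yellow 6 [ 0.3649 -0.2112  0
[... 629 characters left out ...]
coop scene zmax [0.003 0.136 0.137]
 rim ((0.4495406150817871, -0.06178007274866104), (0.0874919518828392, 0.08767686784267426), 65.33216094970703)
  handle 0.03 9 [ 0.4689 -0.0322  0.043 ]
  handle 0.045 37 [ 0.4715 -0.0285  0.0524]
  handle 0.06 36 [ 0.4749 -0.0202  0.0678]
  handle 0.075 42 [ 0.4954 -0.0294  0.0835]
  handle 0.09 38 [ 0.4828 -0.01    0.0982]
  handle 0.105 84 [ 0.5301 -0.0432  0.1106]
lid scene zmax [0.003 0.062 0.065]
 yellow 10 [ 0.4411 -0.2784  0.0203]
 bar 239 ((0.4044380784034729, -0.247089222073555), (0.02298996038734913, 0.07604997605085373), 49.58549880981445) [ 0.4094 -0.2487  0.0596]
 disc 340 ((0.4017595946788788, -0.24075187742710114), 0.04822276160120964) nan
```

```bash
cat >> h.py <<'E'
def rem(x,y,z,yaw=None):
    s=get_state(); M=T(s); d=M[:3,:3].T@(np.array([x,y,z])-M[:3,3])/0.04
    yw=np.degrees(np.arctan2(M[1,0],M[0,0]))
    t=None if yaw is None else round(-((yaw-yw+180)%360-180)/5,2)
    print("t",round(s["time"],2),"pos",s["position"].round(4),"yaw",yw.round(2),"units",d.round(2),"turn",t,"F",s["ft_force"].round(1),"g",round(s["grip_width"],3),"q7",s["joint_positions"][6].round(2))
E
python3 -m jog '[[[1,0.5,-0.5,0,0],[1,1,-1,0,0],[1,1,-1,0,0],[1,1,-1,0,0],[1,1,-1,0,0],[1,1,-1,0,0],[1,1,-1,0,0],[1,1,-1,0,0],[1,1,-1,0,0],[1,1,-1,0,0]]]' 60
python3 -m jog '[[[1,0.8,-0.8,0,-1],[1,0,0,0,-1],[1,0,0,0,-1],[1,0,0,0,-1],[1,0,0,0,-1],[1,0,0,0,-1],[1,0,0,0,-1],[1,0,0,0,-1],[1,0,0,0,0]]]'
python3 - <<'E'
from h import *
rem(.4767,-.002,.2,65.6)
grab("wrist","pics/w1.png")
im,w=cloud("wrist"); print(np.nanmin(w[...,2]))
hsv=cv2.cvtColor(im,cv2.COLOR_RGB2HSV)
near=(np.hypot(w[...,0]-.455,w[...,1]+.045)<.1)
for lo,hi in((.02,.04),(.07,.09),(.09,.105),(.105,.13)):
    m=near&(w[...,2]>lo)&(w[...,2]<hi); q=w[m]
    if len(q)>5: print(lo,len(q),q.mean(0).round(4),cv2.minAreaRect(q[:,:2].astype(np.float32)))
E
```

```text
time: 1.35
position: [0.4597, -0.0758, 0.2224]
tool_rot: [3.062, 0.702, -0.0]
ft_force: [0.6, -0.3, -0.2]
grip_width: 1.001
time: 2.48
position: [0.4742, -0.0347, 0.2222]
tool_rot: [-2.638, -1.706, 0.001]
ft_force: [0.3, -0.3, 0.1]
grip_width: 1.002
t 2.48 pos [ 0.4742 -0.0347  0.2222] yaw 65.78 units [ 0.77 -0.28  0.55] turn 0.04 F [ 0.3 -0.3  0.1] g 1.002 q7 -0.38
-0.003784317997221509
0.02 1101 [ 0.5007 -0.0637  0.0252] ((0.4740395247936249, -0.07322725653648376), (0.08872126042842865, 0.14784380793571472), 74.32894897460938)
0.07 149 [ 0.4955 -0.0378  0.0803] ((0.5096375346183777, -0.04185367003083229), (0.025642506778240204, 0.11175170540809631), 52.4252815246582)
0.09 101 [ 0.4857 -0.0222  0.098 ] ((0.5127894878387451, -0.03244044631719589), (0.031451694667339325, 0.11875947564840317), 48.935420989990234)
0.105 440 [0.4788 0.0023 0.1108] ((0.513512909412384, -0.0317268893122673), (0.02521536871790886, 0.11867262423038483), 46.63102722167969)
```

View pics/w1.png

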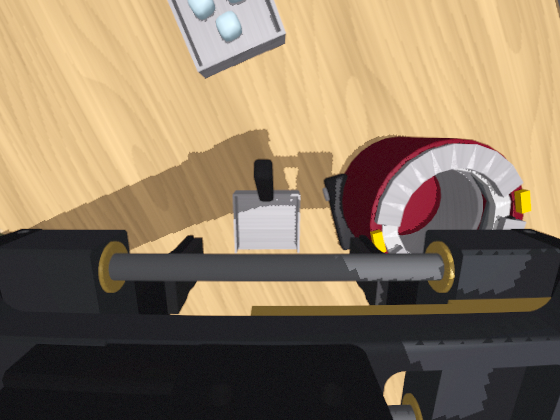

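Run:
```python
from h import *
im,w=cloud("wrist"); m0=np.zeros(w.shape[:2],bool); m0[150:252,228:308]=1
print("hand top")
h=m0&(im.max(2)<70)&(w[...,2]>.04)
for lo,hi in((.045,.06),(.06,.075),(.075,.09),(.09,.105),(.105,.125)):
    q=w[h&(w[...,2]>lo)&(w[...,2]<hi)]
    if len(q)>5: print(lo,len(q),q.mean(0).round(4))
q=w[h&(w[...,2]>.105)]; print(cv2.minAreaRect(q[:,:2].astype(np.float32)))
q=w[m0&(w[...,2]>.022)&(w[...,2]<.034)]; print(cv2.minAreaRect(q[:,:2].astype(np.float32)),np.median(q[:,2]))
c=np.array([[.449,-.063]]);d=np.array([np.cos(np.radians(-114.4)),np.sin(np.radians(-114.4))]);n=np.array([-d[1],d[0]])
rel=w[...,:2]-c[0]; X=rel@d; Y=rel@n
for nm in("top","scene","wrist"):
    im,w=cloud(nm); rel=w[...,:2]-c[0]; X=rel@d; Y=rel@n
    m=(abs(X)<.055)&(abs(Y)<.055)&(w[...,2]>.02)&(w[...,2]<.036)
    print(nm,m.sum(),"X",X[m].min().round(4),X[m].max().round(4),"Y",Y[m].min().round(4),Y[m].max().round(4))
    m=(abs(X+.067)<.04)&(abs(Y)<.03)&(w[...,2]>.06)&(w[...,2]<.125)&(im.max(2)<70)
    print("  handle Y",np.percentile(Y[m],[2,50,98]).round(4), "slope",np.polyfit(X[m],Y[m],1).round(3))
```

```text
hand top
0.045 50 [ 0.464  -0.031   0.0524]
0.06 61 [ 0.4671 -0.0244  0.0676]
0.075 64 [ 0.4697 -0.018   0.0829]
0.09 81 [ 0.4726 -0.0113  0.0979]
0.105 410 [0.4782 0.0022 0.111 ]
((0.477878212928772, 0.0013101240620017052), (0.022236419841647148, 0.01726650260388851), 65.67243957519531)
((0.44816696643829346, -0.06573786586523056), (0.07730929553508759, 0.08420287817716599), 65.97932434082031) 0.029526098821884783
top 94 X -0.0388 0.0406 Y -0.0416 0.0426
  handle Y [-0.0089 -0.0033  0.0047] slope [ 0.003 -0.003]
scene 125 X -0.0451 0.0426 Y -0.044 0.0436
  handle Y [-0.0047  0.006   0.0095] slope [-0.001  0.005]
wrist 496 X -0.036 0.0418 Y -0.0419 0.0423
  handle Y [-0.0087 -0.      0.008 ] slope [0.029 0.002]
```

Run:
```python
from h import *
rem(.4755,-.0047,.061,65.8)
```

```text
t 2.52 pos [ 0.4743 -0.0347  0.2223] yaw 65.74 units [ 0.7  -0.28  4.03] turn -0.01 F [ 0.  -1.1 -0.6] g 0.999 q7 -0.38
```

```bash
python3 -m jog '[[[1,0.35,-0.14,0.5,0],[1,0.35,-0.14,1,0],[1,0,0,1,0],[1,0,0,1,0],[1,0,0,0.53,0],[1,0,0,0,0],[0.1,0,0,0,0],[0.1,0,0,0,0],[0.1,0,0,0,0],[0.1,0,0,0,0]]]' 60
python3 -m jog '[[[0.1,0,0,0,0],[0.1,0,0,0,0]]]'
python3 - <<'E'
from h import *
rem(.4755,-.0047,.061,65.8)
E
```

```text
time: 3.78
position: [0.4761, -0.0047, 0.0618]
tool_rot: [2.637, 1.707, 0.001]
ft_force: [1.0, -0.7, -0.1]
grip_width: 0.628
time: 4.03
position: [0.4757, -0.0046, 0.0613]
tool_rot: [2.637, 1.707, -0.0]
ft_force: [0.3, -0.8, 0.1]
grip_width: 0.405
t 4.03 pos [ 0.4757 -0.0046  0.0613] yaw 65.82 units [-0.   -0.    0.01] turn 0.0 F [ 0.3 -0.8  0.1] g 0.405 q7 -0.55
```

```bash
python3 -m jog '[[[0,0,0,0,0],[0,0,0,0,0],[0,0,0,0,0],[0,0,0,0,0],[0,0,0,-0.5,0],[0,0,0,-1,0],[0,0,0,-0.8,0],[0,0.46,-0.23,-0.2,0]]]' 60
python3 -m jog '[[[0,1,-0.3,0,-1],[0,1,-0.3,0,0],[0,1,-0.3,0,0],[0,1,-0.3,0,0],[0,1,-0.3,0,0],[0,1,-0.3,0,0],[0,1,-0.3,0,0],[0,0.5,-0.2,0,0],[0,0,0,0,-1],[0,0,0,0,-1]]]'
python3 -m jog '[[[0,0,0,0,-1],[0,0,0,0,-0.4],[0,0,0,0,0]]]'
python3 - <<'E'
from h import *
rem(.516,.370,.1213,87.8)
grab("wrist","pics/w2.png")
rem(.516,.370,.1213,87.8)
im,w=cloud("wrist"); 
c=np.array([.512,.2614]);a=np.radians(-92.2);d=np.array([np.cos(a),np.sin(a)]);n=np.array([-d[1],d[0]])
for nm in("wrist","top"):
    im,w=cloud(nm); S=(w[...,:2]-c)@d; L=(w[...,:2]-c)@n
    m=(w[...,2]>.03)&(w[...,2]<.04)&(abs(S)<.15)&(abs(L)<.065)&(np.ptp(im.astype(int),axis=2)<25)
    for s0 in(-.1,-.05,0,.05,.1):
        k=m&(abs(S-s0)<.02)
        for sg in(1,-1):
            kk=k&(L*sg>.044)
            if kk.sum()>5: print(nm,s0,sg,kk.sum(),np.median(L[kk]).round(4),np.percentile(L[kk]*sg,[5,95]).round(4))
    k=m&(S>.12)&(abs(L)<.04); print(nm,"end",np.percentile(S[k],[2,50,98]).round(4) if k.sum() else 0)
    col=im.astype(int); m=((col[...,2]-col[...,0])>12)&(col[...,2]>110)&(abs(S)<.13)&(abs(L)<.05)&(w[...,2]>.02)
    nn,lb,st,ce=cv2.connectedComponentsWithStats(m.astype(np.uint8))
    for i in range(1,nn):
        if st[i,4]>20: q=lb==i; print("cube",st[i,4],S[q].mean().round(4),L[q].mean().round(4),w[q][:,2].max().round(4))
E
```

```text
time: 5.03
position: [0.4763, 0.0146, 0.1634]
tool_rot: [2.638, 1.701, 0.004]
ft_force: [0.5, 1.7, -1.7]
grip_width: 0.199
time: 6.28
position: [0.4897, 0.3295, 0.1606]
tool_rot: [-2.388, -2.041, 0.001]
ft_force: [0.9, -1.1, -1.3]
grip_width: 0.203
time: 6.65
position: [0.4901, 0.329, 0.161]
tool_rot: [-2.264, -2.178, 0.001]
ft_force: [0.6, 0.6, -1.2]
grip_width: 0.202
t 6.65 pos [0.4901 0.329  0.161 ] yaw 87.77 units [1.05 0.61 0.99] turn -0.01 F [ 0.6  0.6 -1.2] g 0.202 q7 -0.89
t 6.7 pos [0.4901 0.3291 0.1611] yaw 87.76 units [1.05 0.61 1.  ] turn -0.01 F [ 0.1 -0.  -2.4] g 0.199 q7 -0.89
wrist -0.1 1 217 0.0485 [0.0472 0.051 ]
wrist -0.1 -1 193 -0.0516 [0.0499 0.0537]
wrist -0.05 1 147 0.0484 [0.047  0.0509]
wrist -0.05 -1 153 -0.0518 [0.05   0.0539]
wrist end 0
top -0.1 1 16 0.05 [0.0492 0.0515]
top -0.1 -1 23 -0.0517 [0.0496 0.0533]
top -0.05 1 12 0.0497 [0.0491 0.0515]
top -0.05 -1 23 -0.0514 [0.0493 0.0531]
top 0 1 18 0.0497 [0.0488 0.0516]
top 0 -1 22 -0.0514 [0.0495 0.0531]
top 0.05 1 16 0.0491 [0.0486 0.0511]
top 0.05 -1 23 -0.0517 [0.0495 0.0532]
top 0.1 1 17 0.0495 [0.0488 0.0511]
top 0.1 -1 23 -0.052 [0.0495 0.0533]
top end [0.13   0.1319 0.1336]
cube 69 0.028 0.0196 0.0344
cube 71 0.0633 0.0195 0.0362
cube 71 0.0978 -0.0029 0.0355
cube 67 0.0264 -0.021 0.0333
cube 71 0.064 -0.0224 0.0349
```

View pics/w2.png

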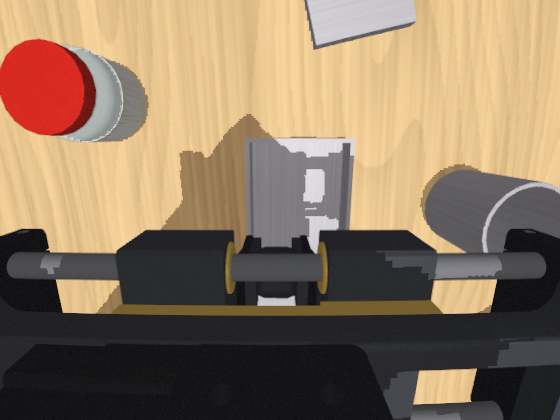

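```bash
python3 -m jog '[[[0,0.5,0.3,0,0],[0,0.54,0.28,0.3,0],[0,0,0,0.6,0],[0,0,0,0.6,0],[0,0,0,0.45,0],[0,0,0,0.3,0],[0,0,0,0,0]]]' 60
python3 - <<'E'
from h import *
rem(.5149,.3703,.0653,87.8)
grab("top","pics/t2.png"); im,w=cloud("top")
c=np.array([.5107,.2614])
a=np.radians(-92.2);d=np.array([np.cos(a),np.sin(a)]);n=np.array([-d[1],d[0]])
p=np.array([.5149,.3703])+.064*d
X=(w[...,:2]-p)@d; Y=(w[...,:2]-p)@n; Z=w[...,2]
for x0 in(-.035,-.02,0,.02,.035):
    for nm,m in(("side+",(abs(Y-.041)<.006)),("side-",abs(Y+.041)<.006),("floor",abs(Y)<.03)):
        k=m&(abs(X-x0)<.008); print(x0,nm,k.sum(),np.percentile(Z[k],[10,50,95]).round(4))
E
```

```text
time: 7.58
position: [0.5146, 0.3695, 0.0706]
tool_rot: [-2.263, -2.179, 0.002]
ft_force: [-0.2, -0.2, -1.6]
grip_width: 0.206
t 7.58 pos [0.5146 0.3695 0.0706] yaw 87.81 units [0.02 0.01 0.13] turn 0.0 F [-0.2 -0.2 -1.6] g 0.206 q7 -1.0
-0.035 side+ 82 [0.0258 0.1689 0.4839]
-0.035 side- 50 [0.4949 0.5    0.5044]
-0.035 floor 264 [0.2659 0.4935 0.5025]
-0.02 side+ 36 [0.011  0.0308 0.1643]
-0.02 side- 48 [0.5062 0.5096 0.513 ]
-0.02 floor 321 [0.1555 0.4955 0.5087]
0 side+ 25 [0.012  0.0227 0.0411]
0 side- 54 [0.5158 0.5183 0.522 ]
0 floor 257 [0.0115 0.4947 0.5146]
0.02 side+ 27 [0.0109 0.0147 0.0409]
0.02 side- 56 [0.5225 0.5249 0.5282]
0.02 floor 213 [0.0114 0.4906 0.5173]
0.035 side+ 28 [0.0089 0.0192 0.0406]
0.035 side- 61 [0.5244 0.5277 0.5311]
0.035 floor 179 [0.0094 0.0152 0.5166]
```

```bash
python3 -m jog '[[[0,0,0,0.09,0],[0,0,0,0,0],[0,0,0,0.04,0],[0,0,0,0,0]]]' 60; python3 -m jog '[[[0,0,0,0.02,0],[0,0,0,0,0]]]'
```

```text
time: 8.12
position: [0.5149, 0.3698, 0.0661]
tool_rot: [2.263, 2.179, -0.0]
ft_force: [-1.1, -1.1, -0.7]
grip_width: 0.204
time: 8.38
position: [0.515, 0.3699, 0.0654]
tool_rot: [2.263, 2.179, 0.0]
ft_force: [-0.2, 0.3, -0.1]
grip_width: 0.201
```

```bash
python3 -m jog '[[[0,0,0,0.01,0],[0,-0.2,0,0,0],[0,-0.3,0,0,0],[0,-0.3,0,0,0],[0,-0.3,0,0,0],[0,-0.3,0,0,0],[0,-0.3,0,0,0],[0,-0.3,0,0,0],[0,-0.3,0,0,0],[0,-0.3,0,0,0]]]' 60
python3 - <<'E'
from h import *
c=np.array([.5107,.2614]);a=np.radians(-92.2);d=np.array([np.cos(a),np.sin(a)])
e=c+.022*d; rem(e[0],e[1],.065,87.8)
im,_=grab("top"); cv2.imwrite("pics/t3.png",cv2.resize(im[170:275,110:260],(750,525),interpolation=cv2.INTER_CUBIC)[:,:,::-1])
E
```

```text
time: 9.62
position: [0.5112, 0.2653, 0.0653]
tool_rot: [2.263, 2.178, 0.001]
ft_force: [-0.2, 1.0, 5.3]
grip_width: 0.203
t 9.62 pos [0.5112 0.2653 0.0653] yaw 87.81 units [-0.65 -0.01  0.01] turn 0.0 F [-0.2  1.   5.3] g 0.203 q7 -0.83
```

View pics/t3.png

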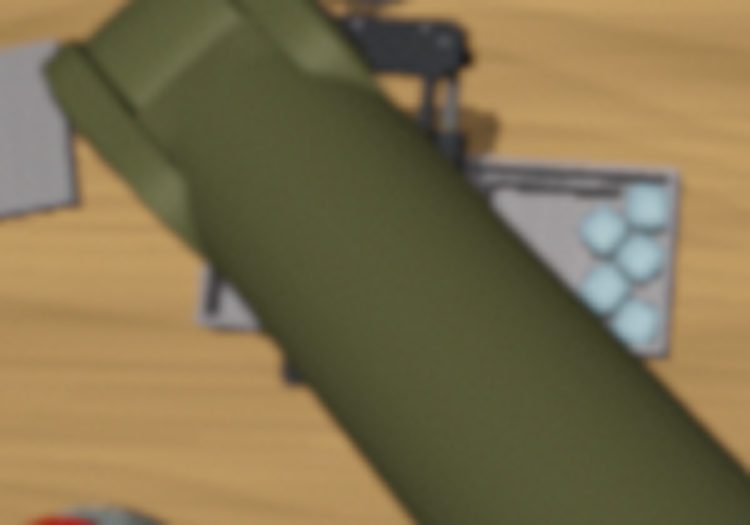

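```bash
cat > cubes.py <<'E'
from h import *
def cubes(nm="top"):
    c=np.array([.5107,.2614]);a=np.radians(-92.2);d=np.array([np.cos(a),np.sin(a)]);n=np.array([-d[1],d[0]])
    im,w=cloud(nm); S=(w[...,:2]-c)@d; L=(w[...,:2]-c)@n; col=im.astype(int)
    m=((col[...,2]-col[...,0])>12)&(col[...,2]>110)&(abs(S)<.14)&(abs(L)<.055)&(w[...,2]>.015)
    m=cv2.erode(m.astype(np.uint8),np.ones((3,3)))
    nn,lb,st,ce=cv2.connectedComponentsWithStats(m,connectivity=4)
    for i in range(1,nn):
        q=lb==i
        if st[i,4]>5: print("cube",st[i,4],"S",S[q].mean().round(4),"L",L[q].mean().round(4),"z",np.median(w[q][:,2]).round(4))
if __name__=="__main__": cubes()
E
python3 cubes.py
```

```text
cube 41 S 0.1172 L 0.0312 z 0.0296
cube 152 S 0.105 L -0.007 z 0.0306
```

```bash
python3 -m jog '[[[0,-0.1,0,0,0],[0,-0.1,0,0,0],[0,-0.1,0,0,0],[0,-0.05,0,0,0]]]' 60
python3 - <<'E'
from h import *
from cubes import cubes
c=np.array([.5107,.2614]);a=np.radians(-92.2);d=np.array([np.cos(a),np.sin(a)])
e=c+.022*d; rem(e[0],e[1],.065,87.8)
im,_=grab("top"); cv2.imwrite("pics/t4.png",cv2.resize(im[190:250,190:260],(700,600),interpolation=cv2.INTER_CUBIC)[:,:,::-1])
cubes()
E
```

```text
time: 10.18
position: [0.5109, 0.2602, 0.0674]
tool_rot: [-2.256, -2.175, -0.021]
ft_force: [0.5, 14.4, 5.0]
grip_width: 0.201
t 10.18 pos [0.5109 0.2602 0.0674] yaw 87.9 units [-0.52 -0.01  0.05] turn 0.02 F [ 0.5 14.4  5. ] g 0.201 q7 -0.81
cube 9 S 0.1197 L 0.0346 z 0.0313
cube 136 S 0.1056 L 0.0049 z 0.0306
cube 31 S 0.1181 L -0.0327 z 0.0294
```

View pics/t4.png

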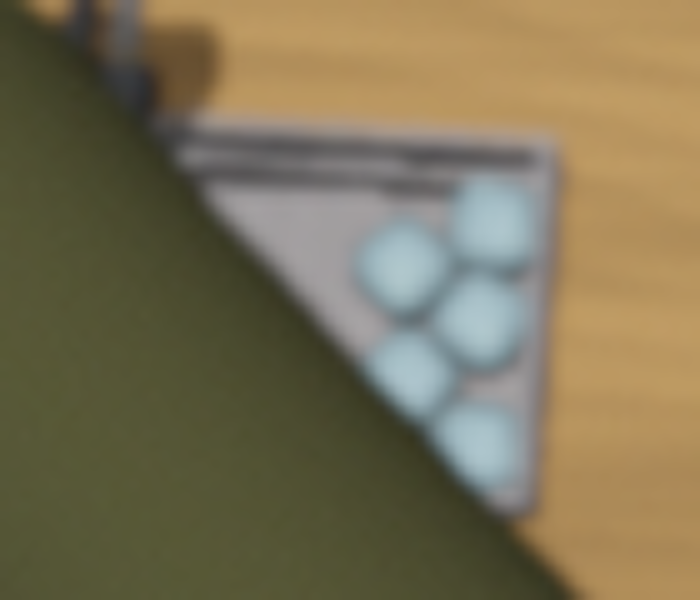

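```bash
python3 -m jog '[[[0,0.3,0,0,0],[0,0,0.15,0,0.4],[0,-0.12,0,0,0],[0,-0.12,0,0,0],[0,0,0,0,0],[0,0.24,0,0,0],[0,0,-0.3,0,-0.8],[0,-0.12,0,0,0],[0,-0.12,0,0,0],[0,0,0,0,0]]]' 60
python3 -m jog '[[[0,0.24,0,0,0],[0,0,0.3,0,0.8],[0,-0.14,0,0,0],[0,-0.14,0,0,0],[0,0,0,0,0],[0,0.24,0,0,0],[0,0,-0.3,0,-0.8],[0,-0.14,0,0,0],[0,-0.14,0,0,0],[0,0,0,0,0]]]' 60
python3 - <<'E'
from h import *
from cubes import cubes
c=np.array([.5107,.2614]);a=np.radians(-92.2);d=np.array([np.cos(a),np.sin(a)])
e=c+.022*d; rem(e[0],e[1],.065,87.8)
im,_=grab("top"); cv2.imwrite("pics/t5.png",cv2.resize(im[190:250,190:260],(700,600),interpolation=cv2.INTER_CUBIC)[:,:,::-1])
cubes()
E
```

```text
time: 11.48
position: [0.5053, 0.2538, 0.0652]
tool_rot: [2.225, 2.216, -0.002]
ft_force: [0.3, -0.1, 6.6]
grip_width: 0.202
time: 12.72
position: [0.5052, 0.2513, 0.0652]
tool_rot: [2.225, 2.216, -0.002]
ft_force: [-0.3, -0.4, 7.5]
grip_width: 0.203
t 12.72 pos [0.5052 0.2513 0.0652] yaw 89.78 units [-0.3   0.12  0.01] turn 0.4 F [-0.3 -0.4  7.5] g 0.203 q7 -0.78
cube 207 S 0.109 L 0.0 z 0.031
```

```bash
python3 -m jog '[[[0,0,0.14,0,0.4],[0,-0.1,0,0,0],[0,-0.1,0,0,0],[0,-0.05,0,0,0],[0,0,0,0,0]]]' 60
python3 - <<'E'
from h import *
from cubes import cubes
c=np.array([.5107,.2614]);a=np.radians(-92.2);d=np.array([np.cos(a),np.sin(a)])
e=c+.022*d; rem(e[0],e[1],.065,87.8)
im,_=grab("top"); cv2.imwrite("pics/t6.png",cv2.resize(im[190:250,190:260],(700,600),interpolation=cv2.INTER_CUBIC)[:,:,::-1])
cubes()
E
```

```text
time: 13.4
position: [0.5102, 0.243, 0.0653]
tool_rot: [2.262, 2.179, 0.001]
ft_force: [0.2, 3.9, 5.5]
grip_width: 0.199
t 13.4 pos [0.5102 0.243  0.0653] yaw 87.86 units [-0.09 -0.01  0.01] turn 0.01 F [0.2 3.9 5.5] g 0.199 q7 -0.79
cube 161 S 0.1118 L 0.0078 z 0.0314
```

View pics/t6.png

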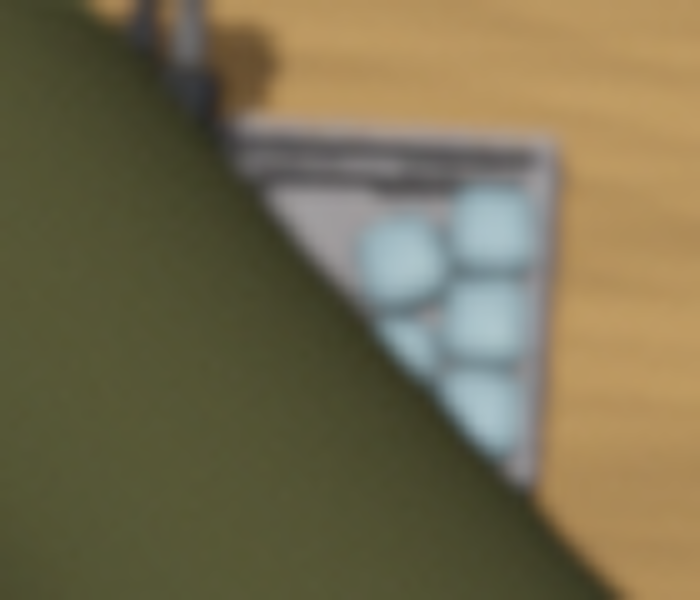

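```bash
python3 -m jog '[[[0,-0.08,0,0,0],[0,0,0,0,0],[0,0,0,-0.1,0],[0,0,0,-0.2,0],[0,0,0,-0.4,0],[0,0,0,-0.5,0],[0,0,0,-0.6,0],[0,0,0,-0.6,0],[0,0,0,-0.6,0],[0,0,0,-0.4,0]]]' 60
python3 -m jog '[[[0,0,0,-0.2,0],[0,0,0,-0.1,0],[0,0,0,0,0]]]' 60
python3 - <<'E'
from h import *
rem(.622,-.027,.211,87.8)
im,_=grab("top"); cv2.imwrite("pics/t7.png",cv2.resize(im[180:250,180:270],(720,560),interpolation=cv2.INTER_CUBIC)[:,:,::-1])
E
```

```text
time: 14.7
position: [0.5098, 0.2379, 0.2011]
tool_rot: [2.264, 2.177, -0.003]
ft_force: [0.9, -0.5, -3.6]
grip_width: 0.208
time: 15.08
position: [0.5097, 0.2392, 0.2125]
tool_rot: [-2.263, -2.179, 0.001]
ft_force: [0.0, -0.3, -3.4]
grip_width: 0.203
t 15.07 pos [0.5097 0.2392 0.2125] yaw 87.83 units [-6.54  3.06  0.04] turn 0.01 F [ 0.  -0.3 -3.4] g 0.203 q7 -0.68
```

View pics/t7.png

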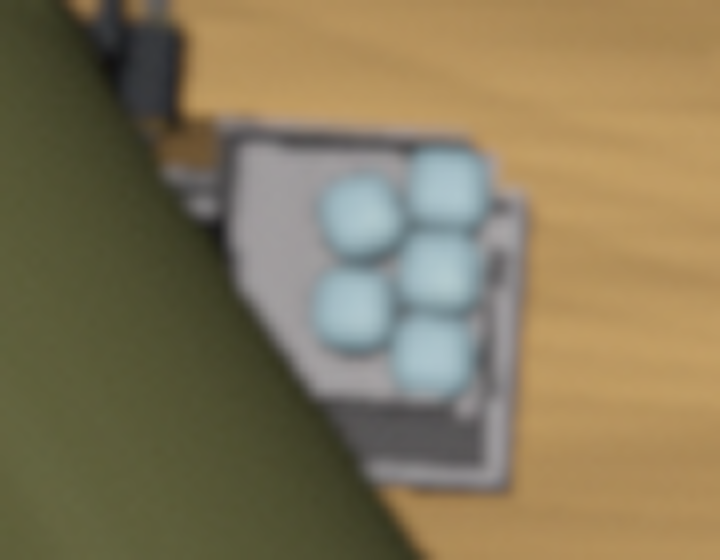

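```bash
python3 -m jog '[[[0,-0.2,0.1,0,0],[0,-0.4,0.2,0,0],[0,-0.6,0.3,0,0],[0,-0.68,0.3,0,0],[0,-0.68,0.3,0,0],[0,-0.68,0.3,0,0],[0,-0.6,0.3,0,0],[0,-0.5,0.3,0,0],[0,-0.45,0.25,0,0],[0,-0.4,0.2,0,0]]]' 60
python3 -m jog '[[[0,-0.35,0.2,0,0],[0,-0.3,0.15,0,0],[0,-0.25,0.1,0,0],[0,-0.2,0.06,0,0],[0,-0.15,0,0,0],[0,-0.1,0,0,0],[0,0,0,0,0]]]' 60
python3 - <<'E'
from h import *
rem(.622,-.027,.211,87.8)
for i in range(1): 
  im,_=grab("top"); a=im[120:230,270:390]
im2,_=grab("scene"); b=im2[170:300,180:330]
o=np.hstack([cv2.resize(a,(400,367)),cv2.resize(b,(400,367))]); cv2.imwrite("pics/t8.png",o[:,:,::-1])
E
```

```text
time: 16.38
position: [0.6045, 0.027, 0.2128]
tool_rot: [-2.263, -2.179, 0.0]
ft_force: [-0.4, -0.4, -2.6]
grip_width: 0.204
time: 17.25
position: [0.6222, -0.0268, 0.213]
tool_rot: [2.263, 2.179, -0.0]
ft_force: [-0.7, 0.9, -2.8]
grip_width: 0.2
t 17.25 pos [ 0.6222 -0.0268  0.213 ] yaw 87.81 units [-0.   -0.    0.05] turn 0.0 F [-0.7  0.9 -2.8] g 0.2 q7 -0.22
```

View pics/t8.png

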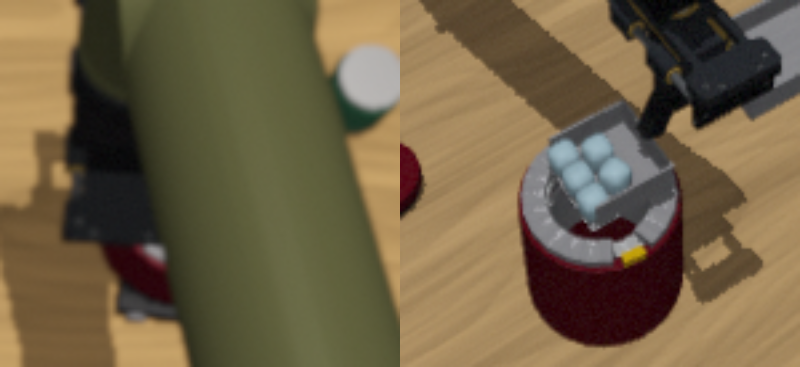

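```bash
cat > see.py <<'E'
from h import *
def see():
    C=np.array([.619,-.108]); grab("scene"); im,w=cloud("scene"); col=im.astype(int)
    m=((col[...,2]-col[...,0])>12)&(col[...,2]>90)&(np.hypot(w[...,0]-C[0],w[...,1]-C[1])<.13)&(w[...,2]>.02)
    m=cv2.morphologyEx(m.astype(np.uint8),cv2.MORPH_OPEN,np.ones((2,2)))
    nn,lb,st,ce=cv2.connectedComponentsWithStats(m,connectivity=4)
    for i in range(1,nn):
        if st[i,4]>8: q=lb==i; print("blob",st[i,4],"px",ce[i].round(),"rel",(w[q].mean(0)-[C[0],C[1],0]).round(3),"zmax",w[q][:,2].max().round(3))
see()
E
python3 -m jog '[[[0,0,0,0.15,0],[0,0,0,0,0],[0,1,0,0,0],[0,0.2,0,0,0],[0,0,0,0,0]]]' 60
python3 see.py
```

```text
time: 17.98
position: [0.6241, 0.0223, 0.2071]
tool_rot: [2.261, 2.181, 0.0]
ft_force: [0.3, -0.9, -1.6]
grip_width: 0.2
blob 235 px [265. 226.] rel [nan nan nan] zmax nan
blob 80 px [251. 251.] rel [nan nan nan] zmax nan
```

```bash
sed -i 's/w\[q\].mean(0)/np.nanmean(w[q],0)/; s/w\[q\]\[:,2\].max()/np.nanmax(w[q][:,2])/; s/^see()/if __name__=="__main__": see()/' see.py
python3 - <<'E'
from see import *
see()
z=np.load("scene.npz")["im"]; cv2.imwrite("pics/s9.png",cv2.resize(z[190:290,205:315],(660,600),interpolation=cv2.INTER_CUBIC)[:,:,::-1])
E
```

```text
blob 240 px [264. 227.] rel [0.006 0.024 0.167] zmax 0.177
blob 75 px [252. 251.] rel [-0.014 -0.002  0.06 ] zmax 0.139
```

View pics/s9.png

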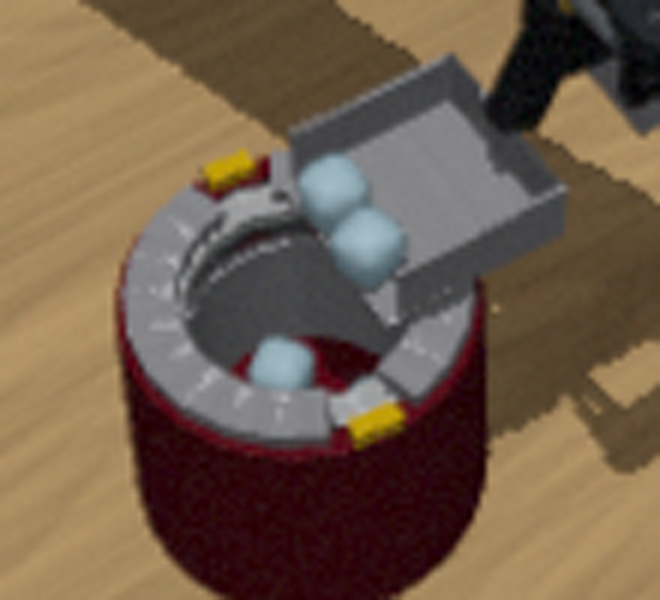

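```bash
python3 -m jog '[[[0,-0.15,0,0,0],[0,-0.25,0,0,0],[0,-0.22,0,0,0],[0,-0.17,0,0,0],[0,-0.12,0,0,0],[0,-0.08,0,0,0],[0,-0.04,0,0,0],[0,0,0,0,0],[0,1,0,0,0],[0,0.4,0,0,0]]]' 60
python3 -m jog '[[[0,0,0,0,0]]]'
python3 - <<'E'
from see import *
see(); rem(.622,-.027,.211,87.8)
z=np.load("scene.npz")["im"]; cv2.imwrite("pics/s10.png",cv2.resize(z[190:290,205:315],(660,600),interpolation=cv2.INTER_CUBIC)[:,:,::-1])
E
```

```text
time: 19.32
position: [0.6244, 0.0397, 0.2073]
tool_rot: [-2.258, -2.183, -0.002]
ft_force: [0.2, 0.9, -1.5]
grip_width: 0.199
time: 19.45
position: [0.6246, 0.0381, 0.2072]
tool_rot: [2.259, 2.183, 0.0]
ft_force: [-0.4, -0.6, -1.4]
grip_width: 0.201
blob 107 px [254. 249.] rel [-0.02   0.006  0.055] zmax 0.136
blob 12 px [267. 253.] rel [0.038 0.008 0.11 ] zmax 0.138
t 19.5 pos [0.6247 0.0359 0.207 ] yaw 87.9 units [-1.57 -0.01 -0.1 ] turn 0.02 F [-0.  -1.2 -2.5] g 0.205 q7 -0.33
```

```bash
python3 -m jog '[[[0,-0.12,-0.4,0,0],[0,-0.23,-0.74,0,0],[0,-0.23,-0.74,0,0],[0,-0.23,-0.74,0,0],[0,-0.23,-0.74,0,0],[0,-0.11,-0.32,0,0.4],[0,0,0,0.2,1],[0,0,0,0.5,1],[0,0,0,0.6,1],[0,0,0,0.6,1]]]' 60
python3 -m jog '[[[0,0,0,0.6,0],[0,0,0,0.5,0],[0,0,0,0.3,0],[0,0,0,0,0]]]'
python3 - <<'E'
from h import *
rem(.4757,-.0046,.0613,65.8)
E
```

```text
time: 20.75
position: [0.476, -0.0063, 0.1306]
tool_rot: [2.64, 1.699, -0.0]
ft_force: [0.5, -0.8, -1.2]
grip_width: 0.199
time: 21.25
position: [0.4753, -0.0051, 0.0745]
tool_rot: [-2.638, -1.705, 0.002]
ft_force: [0.4, -0.5, -2.0]
grip_width: 0.204
t 21.25 pos [ 0.4753 -0.0051  0.0745] yaw 65.77 units [0.01 0.   0.33] turn -0.01 F [ 0.4 -0.5 -2. ] g 0.204 q7 -0.57
```

```bash
python3 -m jog '[[[0,0,0,0.2,0],[0,0,0,0.1,0],[0,0,0,0.02,0],[0,0,0,0,0],[0.7,0,0,0,0],[0.7,0,0,0,0],[0.7,0,0,0,0],[0.7,0,0,0,0],[0.8,0,0,0,0]]]' 60
python3 -m jog '[[[0.8,0,0,-0.5,0],[1,0,0,-1,0],[1,0,0,-1,0],[1,-0.5,0,-0.4,0],[1,-1,0.13,0,0],[1,-1,0.13,0,0],[1,-1,0.13,0,0],[1,-1,0.13,0,0],[1,-1,0.13,0,0],[1,-0.6,0.12,0,-1]]]' 
python3 -m jog '[[[1,0,0,0,-1],[1,0,0,0,-1],[1,0,0,0,-1],[1,0,0,0,-1],[1,0,0,0,-1],[1,0,0,0,-1],[1,0,0,0,-1],[1,0,0,0,-1],[1,0,0,0,-1],[1,0,0,0,-1]]]' 
python3 -m jog '[[[1,0,0,0,-1],[1,0,0,0,-1],[1,0,0,0,-1],[1,0,0,0,-0.8],[1,0,0,0,0]]]'
python3 - <<'E'
from h import *
rem(.4035,-.2405,.18,140)
im,_=grab("top"); cv2.imwrite("pics/t11.png",cv2.resize(im[130:275,270:410],(580,600),interpolation=cv2.INTER_CUBIC)[:,:,::-1])
grab("wrist")
c=np.array([.4035,-.2405])
for nm in("top","wrist"):
    im,w=cloud(nm); hsv=cv2.cvtColor(im,cv2.COLOR_RGB2HSV); r=np.hypot(w[...,0]-c[0],w[...,1]-c[1])
    m=(im.max(2)<70)&(r<.05)&(w[...,2]>.05)&(w[...,2]<.07)
    if m.sum()>5: print(nm,"bar",m.sum(),cv2.minAreaRect(w[m][:,:2].astype(np.float32)),np.median(w[m][:,2]))
    m=(hsv[...,0]>20)&(hsv[...,0]<35)&(hsv[...,1]>190)&(hsv[...,2]>80)&(r<.075)
    nn,L,st,_=cv2.connectedComponentsWithStats(m.astype(np.uint8))
    for i in range(1,nn):
        if st[i,4]>5: print(nm,"tip",st[i,4],np.nanmean(w[L==i],0).round(4))
    # scoop rim
    m=(np.hypot(w[...,0]-.449,w[...,1]+.063)<.065)&(w[...,2]>.018)&(w[...,2]<.04)
    if nm=="top": print("scoop rim",m.sum(),cv2.minAreaRect(w[m][:,:2].astype(np.float32)),np.percentile(w[m][:,2],[5,50,95]).round(3));
E
```

```text
time: 22.38
position: [0.4759, -0.0043, 0.0622]
tool_rot: [2.637, 1.707, -0.0]
ft_force: [0.9, -0.4, 0.6]
grip_width: 0.682
time: 23.62
position: [0.403, -0.2415, 0.1781]
tool_rot: [2.56, 1.82, -0.001]
ft_force: [0.8, 0.6, -0.5]
grip_width: 0.999
time: 24.88
position: [0.404, -0.2394, 0.1781]
tool_rot: [-1.547, -2.734, 0.0]
ft_force: [0.1, -0.2, 0.2]
grip_width: 1.002
time: 25.5
position: [0.404, -0.2394, 0.1781]
tool_rot: [-1.08, -2.95, 0.0]
ft_force: [0.1, -0.5, -0.8]
grip_width: 0.995
t 25.5 pos [ 0.404  -0.2394  0.1781] yaw 139.79 units [-0.01 -0.03 -0.05] turn -0.04 F [ 0.1 -0.5 -0.8] g 0.995 q7 1.36
top bar 163 ((0.3993765115737915, -0.24018466472625732), (0.02321731112897396, 0.06377031654119492), 50.52077102661133) 0.061884573555625044
top tip 10 [ 0.4339 -0.2441  0.127 ]
scoop rim 101 ((0.45114317536354065, -0.06180284172296524), (0.0808209627866745, 0.0845557376742363), 65.09174346923828) [0.022 0.03  0.035]
wrist bar 1344 ((0.402313768863678, -0.24579280614852905), (0.021576235070824623, 0.07297541201114655), 50.00457000732422) 0.06158596031527566
wrist tip 67 [ 0.3642 -0.2141  0.0187]
wrist tip 22 [ 0.445  -0.2811  0.0187]
```

View pics/t11.png

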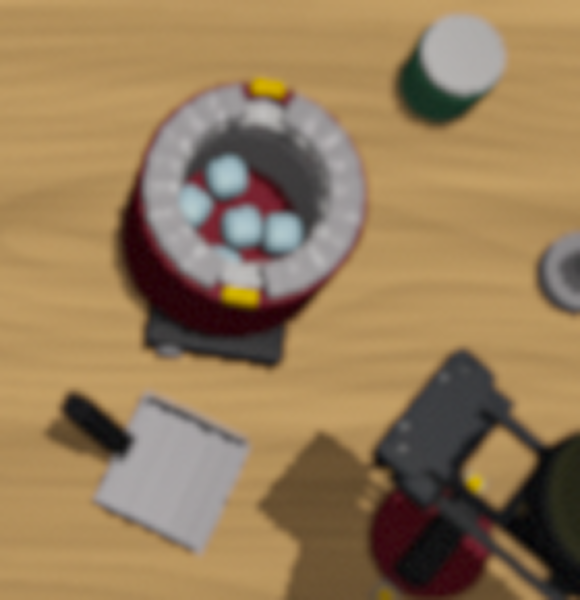

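```bash
python3 -m jog '[[[1,-0.07,-0.11,0.4,0],[1,0,0,0.8,0],[1,0,0,0.9,0],[1,0,0,0.8,0],[1,0,0,0.5,0],[1,0,0,0.28,0],[0.9,0,0,0,0],[0,0,0,0,0],[0,0,0,0,0],[0,0,0,0,0]]]' 60
python3 -m jog '[[[0,0,0,0,0],[0,0,0,0,0],[0,0,0,0,0],[0,0,0,0,0],[0,0,0,0,0],[0,0,0,0,0]]]' 60
python3 - <<'E'
from h import *
rem(.4033,-.2445,.03,140)
E
```

```text
time: 26.85
position: [0.4037, -0.2449, 0.0315]
tool_rot: [1.079, 2.949, -0.001]
ft_force: [-0.4, 0.4, 0.6]
grip_width: 0.642
time: 27.6
position: [0.4033, -0.2447, 0.031]
tool_rot: [-1.079, -2.95, 0.0]
ft_force: [0.7, -0.3, 1.4]
grip_width: 0.25
t 27.6 pos [ 0.4033 -0.2447  0.031 ] yaw 139.83 units [0.   0.   0.02] turn -0.03 F [ 0.7 -0.3  1.4] g 0.25 q7 1.27
```

```bash
python3 -m jog '[[[0,0,0,-0.5,0],[0,0,0,-0.9,0],[0,0,0,-0.9,0],[0,0,0,-0.9,0],[0,-0.15,0.5,-0.7,0],[0,-0.3,0.9,-0.3,0],[0,-0.3,0.9,0,0],[0,-0.3,0.9,0,0],[0,-0.3,0.9,0,0],[0,-0.3,0.9,0,0]]]' 60
python3 -m jog '[[[0,-0.27,0.8,0,0],[0,0,0.3,0,-0.5],[0,0,0,0,-1],[0,0,0,0,-1],[0,0,0,0,-1],[0,0,0,0,-1],[0,0,0,0,-1],[0,0,0,0,-1],[0,0,0,0,0]]]' 60
python3 - <<'E'
from h import *
rem(.619,-.108,.2,172.2)
for nm in("wrist","scene","top"):
    im,_=grab(nm); im,w=cloud(nm); hsv=cv2.cvtColor(im,cv2.COLOR_RGB2HSV); r=np.hypot(w[...,0]-.619,w[...,1]+.108)
    m=(hsv[...,0]>20)&(hsv[...,0]<35)&(hsv[...,1]>180)&(hsv[...,2]>80)&(r<.09)
    nn,L,st,ce=cv2.connectedComponentsWithStats(m.astype(np.uint8))
    for i in range(1,nn):
        if st[i,4]>4: print(nm,"tip",st[i,4],ce[i].round(),np.nanmedian(w[L==i],0).round(4))
    m=(hsv[...,1]>120)&((hsv[...,0]<8)|(hsv[...,0]>172))&(hsv[...,2]>40)&(w[...,2]>.15)&(r<.06)
    if m.sum()>20: print(nm,"disc",m.sum(),cv2.minEnclosingCircle(w[m][:,:2].astype(np.float32)),np.percentile(w[m][:,2],[5,50,95]).round(4))
cv2.imwrite("pics/w12.png",np.load("wrist.npz")["im"][:,:,::-1])
E
```

```text
time: 28.85
position: [0.5833, -0.1338, 0.1981]
tool_rot: [-1.079, -2.949, 0.0]
ft_force: [-1.0, -1.3, -1.9]
grip_width: 0.246
time: 29.98
position: [0.6185, -0.1085, 0.1985]
tool_rot: [-0.212, -3.133, 0.001]
ft_force: [0.2, -0.3, -1.9]
grip_width: 0.248
t 29.98 pos [ 0.6185 -0.1085  0.1985] yaw 172.27 units [-0.01  0.01 -0.04] turn 0.01 F [ 0.2 -0.3 -1.9] g 0.248 q7 1.37
wrist tip 348 [279. 134.] [ 0.55   -0.0987  0.1343]
wrist tip 255 [276. 165.] [ 0.5684 -0.1037  0.1862]
wrist disc 4205 ((0.6177786588668823, -0.10991692543029785), 0.04226124659180641) [0.192  0.1934 0.1947]
scene tip 11 [262. 241.] [ 0.6686 -0.1166  0.1872]
scene tip 37 [267. 260.] [ 0.6886 -0.1189  0.1342]
scene disc 389 ((0.619480550289154, -0.10984079539775848), 0.04366425424814224) [0.1879 0.194  0.1965]
top tip 6 [332. 189.] [ 0.5702 -0.1017  0.1864]
top tip 24 [328. 201.] [ 0.5497 -0.0978  0.1348]
top disc 197 ((0.6033920049667358, -0.10021892189979553), 0.041848354041576385) [0.1916 0.1941 0.1973]
```

```bash
python3 -m jog '[[[0,0,0.04,0.3,0],[0,0,0,0.4,0],[0,0,0,0.35,0],[0,0,0,0.2,0],[0,0,0,0.05,0],[0,0,0,0,0]]]' 60
python3 -m jog '[[[0,0,0,0.05,0],[0,0,0,0,0]]]' 60
python3 -m jog '[[[0,0,0,0.1,0],[0,0,0,0,0]]]' 60
python3 -m jog '[[[0,0,0,0.08,0],[0,0,0,0,0]]]' 60
```

```text
time: 30.88
position: [0.6198, -0.1061, 0.1471]
tool_rot: [0.21, 3.134, -0.0]
ft_force: [-0.2, 0.2, -2.1]
grip_width: 0.245
time: 31.12
position: [0.6198, -0.1062, 0.1452]
tool_rot: [0.21, 3.134, -0.0]
ft_force: [-0.4, -0.6, -1.6]
grip_width: 0.247
time: 31.38
position: [0.62, -0.1062, 0.1414]
tool_rot: [0.21, 3.134, -0.0]
ft_force: [0.1, 0.1, 1.6]
grip_width: 0.246
time: 31.62
position: [0.6201, -0.1062, 0.1381]
tool_rot: [0.21, 3.133, -0.0]
ft_force: [-0.0, 0.1, 3.0]
grip_width: 0.246
```

```bash
python3 -m jog '[[[0,0,0,0.06,0],[0,0,0,0,0],[0,0,0,0,0.4],[0,0,0,0,0.8],[0,0,0,0,1],[0,0,0,0,1],[0,0,0,0,1],[0,0,0,0,1]]]' 60
python3 - <<'E'
from h import *
rem(.619,-.108,.1355,172.2-94)
print(get_state()["torque"])
E
```

```text
time: 32.62
position: [0.6201, -0.1068, 0.1357]
tool_rot: [0.916, 3.004, -0.001]
ft_force: [1.4, -1.6, 3.9]
grip_width: 0.247
t 32.62 pos [ 0.6201 -0.1068  0.1357] yaw 146.07 units [ 0.01 -0.04  0.01] turn 13.57 F [ 1.4 -1.6  3.9] g 0.247 q7 0.92
[-0.17085217 -0.27577998  0.0579914 ]
```

```bash
python3 -m jog '[[[0,0,0,0,1],[0,0,0,0,1],[0,0,0,0,1],[0,0,0,0,1],[0,0,0,0,1],[0,0,0,0,1],[0,0,0,0,1],[0,0,0,0,1],[0,0,0,0,1],[0,0,0,0,1]]]' 60
python3 -m jog '[[[0,0,0,0,1],[0,0,0,0,1],[0,0,0,0,1],[0,0,0,0,0.6],[0,0,0,0,0],[0,0,0,0,0]]]' 60
python3 - <<'E'
from h import *
rem(.619,-.108,.1355,172.2-94); print(get_state()["torque"])
for nm in("scene","top","wrist"):
    im,_=grab(nm); im,w=cloud(nm); hsv=cv2.cvtColor(im,cv2.COLOR_RGB2HSV); r=np.hypot(w[...,0]-.619,w[...,1]+.108)
    m=(hsv[...,1]>120)&((hsv[...,0]<8)|(hsv[...,0]>172))&(hsv[...,2]>40)&(w[...,2]>.125)&(r<.044)
    if m.sum()>20: print(nm,"disc",m.sum(),cv2.minEnclosingCircle(w[m][:,:2].astype(np.float32)),np.percentile(w[m][:,2],[5,50,95]).round(4))
    m=(im.max(2)<60)&(r<.05)&(w[...,2]>.155)&(w[...,2]<.176)
    if m.sum()>10: print(nm,"bar",m.sum(),cv2.minAreaRect(w[m][:,:2].astype(np.float32)))
im=np.load("scene.npz")["im"]; im2=np.load("wrist.npz")["im"]
cv2.imwrite("pics/end.png",np.hstack([cv2.resize(im[170:300,190:320],(400,400)),cv2.resize(im2,(400,400))])[:,:,::-1])
E
```

```text
time: 33.88
position: [0.6198, -0.1063, 0.1356]
tool_rot: [2.1, 2.336, 0.0]
ft_force: [0.3, -0.4, 3.9]
grip_width: 0.253
time: 34.62
position: [0.6198, -0.1064, 0.1355]
tool_rot: [2.435, 1.984, 0.0]
ft_force: [0.3, -1.2, 3.6]
grip_width: 0.251
t 34.62 pos [ 0.6198 -0.1064  0.1355] yaw 78.35 units [-0.04 -0.01  0.  ] turn 0.03 F [ 0.3 -1.2  3.6] g 0.251 q7 -0.21
[-0.2089124  -0.18433518  0.03434869]
scene disc 88 ((0.6275214552879333, -0.1220882311463356), 0.0384126640856266) [0.1281 0.1314 0.1372]
scene bar 42 ((0.6161192059516907, -0.14084143936634064), (0.02428491972386837, 0.013406828977167606), 14.310184478759766)
top disc 23 ((0.6252776384353638, -0.07643884420394897), 0.0266099963337183) [0.1295 0.1316 0.1357]
top bar 15 ((0.6297180652618408, -0.07178790867328644), (0.007973350584506989, 0.01989501342177391), 55.01313781738281)
wrist disc 4123 ((0.6202711462974548, -0.10692296922206879), 0.04222814366221428) [0.1291 0.1304 0.1317]
wrist bar 3725 ((0.6226920485496521, -0.09877634048461914), (0.03894110023975372, 0.057745348662137985), 7.979319095611572)
```

View pics/end.png

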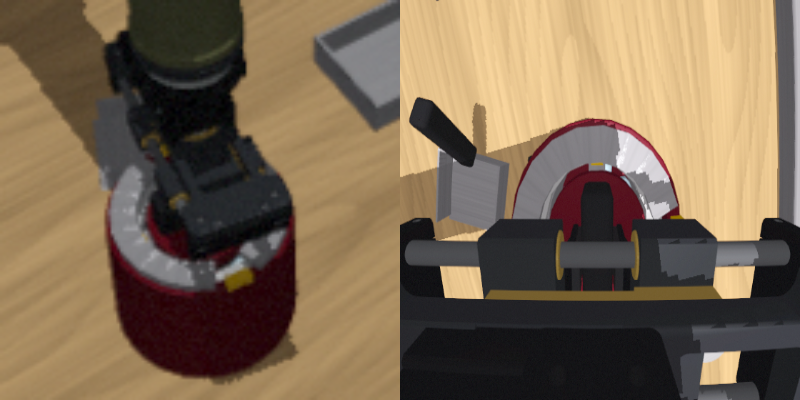

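```bash
python3 -c "
from h import *
rem(.619,-.108,.1355,78.2); job.close_job()"
```

```text
t 34.77 pos [ 0.6198 -0.1064  0.1355] yaw 78.33 units [-0.04 -0.01 -0.  ] turn 0.03 F [ 1.1 -0.7  5.6] g 0.244 q7 -0.21
the job is handed in; nothing more can be done
```

The job is handed in at 34.8 s of the 72 s allowed. All five ice cubes went into the crusher by scoop, and the scoop is back flat on the counter. The lid is pressed, twisted and still held by the gripper.

**What happened**
- **Jam:** the first push in the pan jammed at about 14 N, because the two outer cubes caught the scoop's side walls. Small sideways and turning wiggles freed it.
- **Unloading:** the tool cannot tilt, so I emptied the scoop over the mouth with two quick backward jerks.
- **Lid:** I lowered it with its lugs in the slots, pressed it about 9.5 mm and turned it about 94° clockwise.

**Last checks**
- **Ice:** five cubes were visible in the chamber before the lid went on.
- **Scoop:** its rim was about 30 mm up (median), within 3 mm of where it started. I last measured that before fetching the lid.
- **Lid:** the disc was level. The gripping point was about 17.5 mm above the mouth, against 18 mm for a 9 mm press.
- **Grip and twist:** the grip was holding at 22 mm, with no sign of the bar slipping in the fingers. I estimate the ring turned about 1.5 rad, from the tool angle less the 6° of free play; I could not read that joint directly.
- **Disagreement:** the scene and top cameras saw too little of the lid behind the gripper to confirm its pose. The final lid check rests on the wrist camera and the tool position.
- **Not checked:** I did not check the other things on the counter at the end, but no path went near them.

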